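# Show the charger's sockets to the desk camera

## Robot

A 6-joint arm with a two-finger parallel gripper is mounted at the origin on a cart in front of the work surface, level with it; the furniture and walls round the work are solid. World frame = base frame: x ahead of the robot, y to its left, z up, the work surface at z = 0. Lengths are in m, angles in rad, forces in N, time in s.
With the tool pointing down it reaches from about 0.275 to 0.775 m from the base axis. Payload 14.6 kg.
Tool frame: the origin (TCP) lies at the very end of the fingers, on their centre line; the grasp point (between the pads) lies manip.grasp_offset behind it (manip.grasp_offset is the distance from the TCP to the grasp point, in m); z points along the fingers, y is the line along which they close (so a half turn about z gives the same grasp; the last joint's range is limited). The gripper opens to 85 mm and grips with 20 to 120 N. Pads are 22 mm wide; open, the fingers measure 114 mm over their backs; the gripper's body (76 mm by 85 mm) begins 54 mm behind the grasp point. The pads swing forward as they close: fully open they stand 13 mm farther back than shut.
Start: joints at [1.148, 0.263, -0.048, 1.259, 0, 1.415], TCP at [0.139, 0.506, 0.231] pointing down, gripper open.
Joint ranges: [-2.65, 2.65], [-0.89, 1.7], [-1.18, 1.37], [-2.13, 2.11], [-1.35, 1.29], [-3.14, 3.14]. Speed limits (rad/s): [1.89, 1.89, 2.57, 2.79, 3.14, 3.14].

## Interface

Orientations are given as a rotation vector (axis times angle).
In Python, from bench import manip gives the robot as it stands.
- The arm moves only by the tool apply_moves, never from a script. Its argument "targets" is a list of rows, each an object with "offset": the shift along the tool's x, y, z in m, a list of three; "delta_rot": the turn, a rotation vector about the tool's x, y, z in rad, a list of three; "jaw": the finger opening in m, from 0 to 0.0854. A call has 1 to 10 rows; each row shifts and turns the commanded pose from where the row before left it, along the tool's axes as they then stand; what a row does not reach is not made up. A row lasts 1/8 s, in which the tool goes at most 62.5 mm and 10.7 degrees, less where a joint would pass 70% of its speed; a pose out of reach is approached as far as the arm can. A call is refused whole if a number of a shift passes 0.0625 or a number of a turn 0.188, either way. A call with a gripper value outside its range is refused whole. The fingers move at their own pace and stop on an object; the grip force is fixed at half the most. Time passes only in rows, so rows that do not move let the fingers close. It gives the time, the measured TCP pose, the force, the opening and the grip force at its end, in the units of the state.
- manip.observe(): the state, without advancing time (a new reading comes with each control period).
- manip.capture(name): name is "side" or "top"; returns a dict with "pixels" (400x640x3 uint8, blue, green, red), "intrinsics" (3x3 intrinsics, pixels), "distortion" ([k1, k2, p1, p2, k3] as OpenCV has them; the pictures are not rectified), "R" (3x3) and "t" (3): a world point X has camera coordinates R X + t. Camera axes: x right, y down, z forward; pixel columns grow to the right and rows downward; lengths in m; the calibration is good to about 2 mm. A picture is of the moment at which its call begins. There is no depth.
- manip.close_job(): hands the job in; it is judged then, once.
Trained networks look in the newest picture that a camera, given by its name, has taken for a name from the list of things; names that differ only in an ending like _2 or _b are one class to them, and where a whole thing is asked for, a point or a joint stands for the part that bears it (a point fixed in the world has none). Each returns a list of dicts, best first, with "conf" (0 to 1); they miss things now and then, are a little off and sometimes report something else, mostly with a low value. They report only what shows in the picture. A call takes as long as a camera call. They do not tell look-alikes from the thing itself.
- manip.silhouettes(camera, name): "pixels" (400x640 bool, what is visible of it) and "box" ([left, top, right, bottom] in pixels, round what is visible of it).
- manip.mark_of(camera, name): "position" ([column, row] in pixels: a listed point, or the origin of a listed thing).
The state is a dict: "t": time; "joints": joint angles; "joint_vel": joint speeds; "joint_efforts": joint torques, N m; "ee_pos": TCP position; "orientation": TCP orientation; "ft_force": force on the tool from outside, world axes, zero at the start; "ft_torque": the same for the moment, N m; "gripper_width": opening from 0.0 (shut) to 1.0 (fully open); "gripper_force": force on a finger pad.
Only numpy, scipy, OpenCV 4.12 (cv2) and the standard library are available. Lean on these libraries where they do the work, as an engineer would, in place of code of your own. Each camera call takes 0.05 s, during which the arm holds its last target. There are 200 camera calls.

## Task

Lift the white charger block out of the desk organiser and hold it up to the small inspection camera, so that a colleague on a call can look at its sockets: socket face towards the lens and square to it, right way up as the camera sees it, in the middle of the view, with the face 12 cm from the lens. Keep your fingers off the socket face, do not touch the camera, leave the other things where they are, and finish while still holding the charger there, quite still.

Things in the scene. Friction and masses are not known exactly. Their poses are not given: they have to be found in the camera images.
- charger_centre (a point): Centre of the charger, a loose white block 34 (x) x 58 (y) x 64 mm (z, up), 0.15 to 0.3 kg. Four sockets on its -x face (58 x 64). It stands in either pocket of the organiser, underside 6 mm above the organiser's, axes parallel to the organiser's: at the start the socket face looks to the robot's right (-y), give or take 25 degrees. Grip it across its 58 mm, on the two plain 34 mm wide sides.
- charger_face: The socket face of the charger: origin 17 mm from the charger's centre, in the middle of the 58 x 64 mm face; axes as the charger's (x from the face into the block, z up the block). The fingers must not press on it.
- organiser: Grey desk organiser, a block 130 (x) x 84 (y) x 24 mm (z), fixed to the table; origin at the middle of its underside. Two pockets 39 x 63 mm, 18 mm deep, with centres at x = -30 and +30 mm; one holds the charger, the other a binder clip. The charger's axes are parallel to the organiser's.
- camera: Inspection camera on a fixed stand: dark round foot 100 mm across, thin post, white head 58 x 44 x 40 mm with a black lens barrel 33 mm across; about 0.24 m tall. Origin at the middle of the foot's underside, 35 mm behind the lens; x points level to where the lens looks, roughly to the robot (give or take 23 degrees).
- camera_head: Camera head. Origin at the centre of the lens glass, 205 mm above the table; x is the line of sight, away from the lens and 20 degrees (0.35 rad) below level; y is level; z is up in the picture. Shown rightly, the charger's axes are parallel to these (its top leans 20 degrees away from the camera) and the middle of its socket face is at x = 120 mm, y = z = 0.
- clip: Bystander: black binder clip, 28 x 35 x 39 mm, standing in the organiser's other pocket; origin at the middle of its underside.
- mouse: Bystander: computer mouse, 104 x 53 x 38 mm; origin at the middle of its underside.
- sticky_notes: Bystander: square pad of notes, 78 x 78 x 10 mm; origin at the middle of its underside.
- ear_case: Bystander: small white rounded earphone case, 46 x 60 x 22 mm; origin at the middle of its underside.
- stapler: Bystander: stapler, 138 x 38 x 48 mm; origin at the middle of its underside.
Mind the look-alikes: they are no part of the job. What is shaped like the part that bears charger_centre but brown is not meant.

How it is judged:
By the outcome, as a careful person would: the job done as asked, in the order asked, and still so for the second after the job is handed in, while the arm keeps its last pose, push and grip.
It also fails if it takes over 32 s, if anything falls off the work surface, if the arm or the gripper's body presses on something with over 40 N, if the wrist force passes 120 N, or if a joint passes its speed limit or range.

## Working session

There is one attempt and no reset: what is moved stays moved. The work goes in short steps, Python scripts to look and compute and a tool call to move; the robot and the scene stay as the last step left them, time stands still between calls to the robot, and variables do not carry over. Pictures are saved under pics/ and viewed, at most 10 in all, crops included, and the job is handed in when it is done.

Besides the shell and the picture viewer there is one more tool, called after "Emit:" by a JSON object that holds its "op" and its "data". apply_moves: Moves the arm, as the interface text tells. Its arguments: {"type":"object","properties":{"targets":{"type":"array","items":{"type":"object","properties":{"offset":{"type":"array","items":{"type":"number"}},"delta_rot":{"type":"array","items":{"type":"number"}},"jaw":{"type":"number"}}}}},"required":["targets"]}

```bash
ls; mkdir -p pics
python3 - <<'E'
from bench import manip
import cv2,numpy as np
s=manip.observe(); print({k:np.round(v,3) for k,v in s.items()}); print(manip.grasp_offset)
for c in("side","top"):
    d=manip.capture(c); cv2.imwrite(f"pics/{c}0.png",d["pixels"])
    np.savez(f"{c}0.npz",**d)
    print(c,np.round(d["R"],3).tolist(),d["t"],d["intrinsics"].tolist(),d["distortion"])
    for n in("charger_centre","charger_face","organiser","camera","camera_head","clip"):
        print(n,[(np.round(m["position"],1),round(m["conf"],2)) for m in manip.mark_of(c,n)],[(m["box"],round(m["conf"],2),int(m["pixels"].sum())) for m in manip.silhouettes(c,n)])
E
```

```text
pics
{'t': np.float64(0.0), 'joints': array([ 1.148,  0.264, -0.049,  1.259, -0.   ,  1.415]), 'joint_vel': array([ 0.001,  0.002,  0.   , -0.001,  0.   , -0.   ]), 'joint_efforts': array([ 3.0000e-03, -6.3762e+01,  3.8457e+01,  1.4000e-02,  0.0000e+00,
        0.0000e+00]), 'ee_pos': array([0.139, 0.506, 0.231]), 'orientation': array([-4.190e-01, -3.113e+00,  2.000e-03]), 'ft_force': array([-0.45 ,  0.441, -0.341]), 'ft_torque': array([ 0.014,  0.058, -0.034]), 'gripper_force': np.float64(0.0), 'gripper_width': np.float64(1.001)}
0.0187
side [[-0.876, -0.482, -0.007], [-0.191, 0.36, -0.913], [0.443, -0.799, -0.407]] [0.53283013 0.23100159 1.48643992] [[520.1045833129555, 0.0, 322.9070287599269], [0.0, 520.1045833129555, 202.99959895712408], [0.0, 0.0, 1.0]] [-0.11581541  0.          0.          0.          0.        ]
charger_centre [(array([324.9, 254.4]), 0.75), (array([276.7, 259.9]), 0.73), (array([279.9, 304.4]), 0.72), (array([280.4, 233. ]), 0.63), (array([322.5, 274.9]), 0.59)] [([268.9, 289.7, 290.5, 320.6], 0.83, 611), ([289.6, 272.2, 343.5, 306.2], 0.67, 779), ([265.6, 24
[... 587 characters left out ...]
]
charger_centre [(array([280.9, 242.9]), 0.78), (array([248.4, 260.9]), 0.65), (array([249.7, 205.1]), 0.59)] [([236.8, 250.3, 252.7, 272.1], 0.84, 283), ([179.5, 243.2, 206.2, 258.9], 0.67, 298), ([277.1, 231.0, 292.1, 254.8], 0.64, 283), ([240.3, 193.6, 264.5, 211.5], 0.57, 316), ([306.6, 140.1, 322.2, 165.2], 0.39, 354), ([382.6, 218.8, 405.0, 256.5], 0.18, 537)]
charger_face [] []
organiser [] [([214.7, 242.7, 260.6, 277.8], 0.92, 1020)]
camera [(array([314.6, 172.7]), 0.87), (array([319.4, 162.3]), 0.26)] [([303.6, 142.5, 334.2, 186.2], 0.85, 1030)]
camera_head [(array([318.8, 166.2]), 0.89)] [([304.0, 139.4, 322.1, 168.9], 0.82, 414)]
clip [] [([227.8, 254.7, 233.4, 264.6], 0.48, 64)]
```

Run:
```python
import cv2
a=cv2.imread("pics/side0.png")[150:330,220:440]; cv2.imwrite("pics/side0c.png",cv2.resize(a,None,fx=3.3,fy=3.3,interpolation=cv2.INTER_CUBIC)) 
a=cv2.imread("pics/top0.png")[120:290,170:420]; cv2.imwrite("pics/top0c.png",cv2.resize(a,None,fx=3.2,fy=3.2,interpolation=cv2.INTER_CUBIC))
```

```text
(no output)
```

View pics/side0c.png

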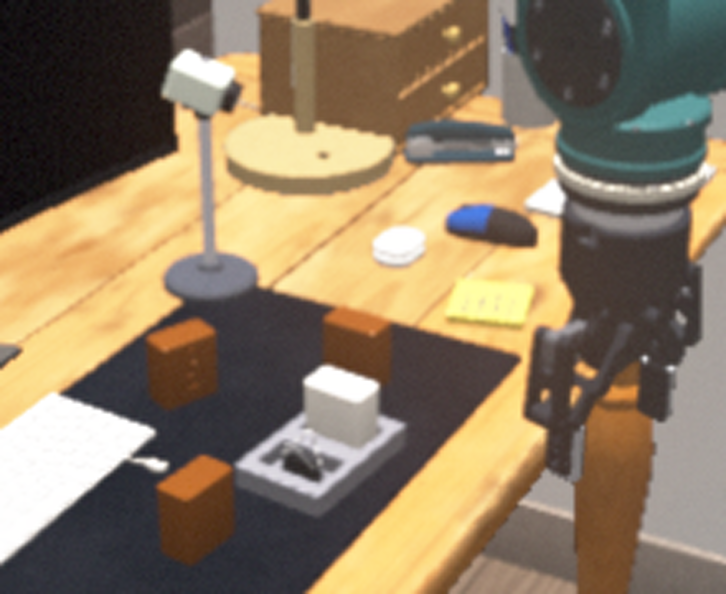

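View pics/top0c.png

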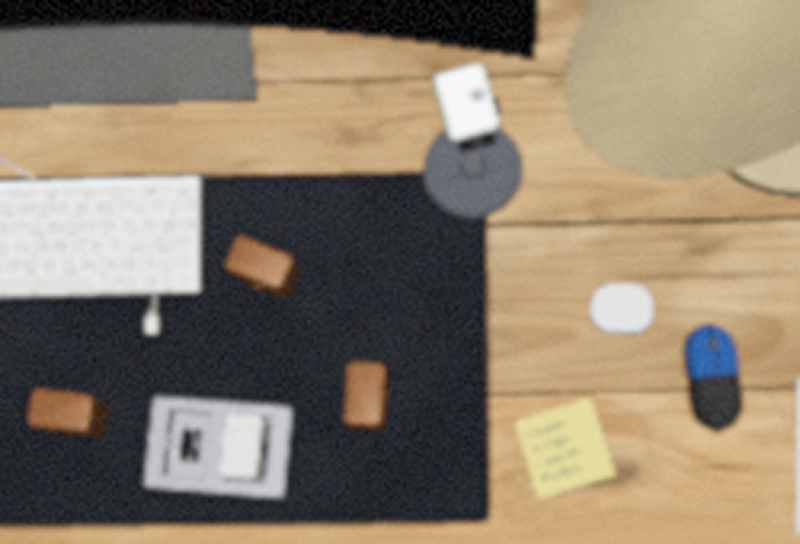

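The charger is white, at side ≈(323,273) and top ≈(245,259), in the right-hand pocket of the organiser; the three brown blocks are look-alikes. The camera head is at side ≈(281,175) and top ≈(316,152), with its foot at top ≈(317,174). Next I fit simple models to the masks in both views.

```bash
cat > h.py <<'E'
import numpy as np,cv2
from scipy.spatial.transform import Rotation as Ro
from scipy.optimize import minimize
S=4
def proj(d,X):
    return cv2.projectPoints(np.asarray(X,float).reshape(-1,3),cv2.Rodrigues(d["R"])[0],d["t"],d["intrinsics"],d["distortion"])[0].reshape(-1,2)
def ray(d,p):
    u=cv2.undistortPoints(np.array([[p]],float),d["intrinsics"],d["distortion"])[0,0]
    R=d["R"]; return -R.T@d["t"], R.T@np.r_[u,1]
def tri(ds,ps):
    A=0;b=0
    for d,p in zip(ds,ps):
        c,v=ray(d,p);v/=np.linalg.norm(v);M=np.eye(3)-np.outer(v,v);A=A+M;b=b+M@c
    return np.linalg.solve(A,b)
def box(c,s):
    g=np.array(np.meshgrid([-.5,.5],[-.5,.5],[-.5,.5])).reshape(3,-1).T
    return np.array(c)+g*s
def cyl(c,r,h,ax):  # from c along ax by h
    a=np.linspace(0,2*np.pi,24,endpoint=False); o=[i for i in range(3) if i!=ax]
    P=np.zeros((48,3));P[:,o[0]]=np.tile(r*np.cos(a),2);P[:,o[1]]=np.tile(r*np.sin(a),2);P[24:,ax]=h
    return P+c
def render(d,parts,win):
    l,t,r,b=win; m=np.zeros(((b-t)*S,(r-l)*S),np.uint8)
    for P in parts:
        q=cv2.convexHull(((proj(d,P)-[l,t]+.5)*S-.5).astype(np.float32)); cv2.fillConvexPoly(m,np.round(q*16).astype(np.int32),255,shift=4)
    return cv2.resize(m,(r-l,b-t),interpolation=cv2.INTER_AREA)/255.
def fit(model,x0,obs,step,reg=lambda p:0):
    def f(p):
        e=0
        for d,m,w in obs:
            l,t,r,b=w; e+=np.abs(cv2.GaussianBlur(render(d,model(p),w)-m[t:b,l:r],(0,0),.7)).sum()
        return e+reg(p)
    sim=np.vstack([x0]+[np.array(x0)+np.eye(len(x0))[i]*step[i] for i in range(len(x0))])
    r=minimize(f,x0,method="Nelder-Mead",options=dict(initial_simplex=sim,xatol=1e-4,fatol=.05,maxiter=600))
    return r.x,r.fun
def T(parts,R,t): return [P@R.T+t for P in parts]
def org_model(p,sgn=-1):
    R=Ro.from_euler("z",p[2]).as_matrix()
    return T([box([0,0,.012],[.13,.084,.024]),box([sgn*.03,0,.038],[.034,.058,.064])],R,[p[0],p[1],0])
def cam_model(p,L=.012,a=.35):
    R=Ro.from_euler("z",p[2]).as_matrix(); Rh=R@Ro.from_euler("y",a).as_matrix()
    o=np.array([p[0],p[1],0]); lens=o+R@[.035,0,.205]
    L=p[3] if len(p)>3 else L
    head=T([cyl([-L-.005,0,0],.0165,L+.005,0),box([-L-.029,0,0],[.058,.044,.040])],Rh,lens)
    return T([cyl([0,0,0],.05,.010,2),cyl([0,0,0],.006,.19,2)],R,o)+head
E
cat > m.py <<'E'
from h import *; from bench import manip
D={};ob=[];cb=[]
k=np.ones((3,3),np.uint8)
vis={}
for c in("side","top"):
    d=manip.capture(c);D[c]=d
    px=d["pixels"].astype(int)
    o=manip.silhouettes(c,"organiser")[0]["pixels"]; ca=manip.silhouettes(c,"camera")[0]["pixels"]
    w=(280,245,355,315) if c=="side" else (205,232,272,288)
    sel=np.zeros_like(o);sel[w[1]:w[3],w[0]:w[2]]=1
    white=(px.min(2)>105)&(px.max(2)-px.min(2)<45)&sel
    if c=="side": white[:, :308]=0
    u=((o&sel)|white).astype(np.uint8); u=cv2.morphologyEx(u,cv2.MORPH_OPEN,np.ones((2,2),np.uint8))
    n,l,s,_=cv2.connectedComponentsWithStats(u); u=(l==1+s[1:,4].argmax()).astype(np.uint8)
    cs,_=cv2.findContours(u,cv2.RETR_EXTERNAL,cv2.CHAIN_APPROX_NONE); cv2.drawContours(u,cs,-1,1,-1)
    ob.append((d,u.astype(float),w))
    if c=="top": ca=ca|manip.silhouettes(c,"camera_head")[0]["pixels"]
    w2=(260,155,305,250) if c=="side" else (295,130,345,195)
    cb.append((d,ca.astype(float),w2)); print(c,u.sum(),ca.sum()); 
ds=[D["side"],D["top"]]
print("lens mark tri",tri(ds,[[292.1,181.],[318.8,166.2]]),"foot tri",tri(ds,[[286,234.1],[314.6,172.7]]))
c,v=ray(D["top"],[237.5,260.3]); x0=c+v*(.012-c[2])/v[2]
po,e=fit(org_model,[x0[0],x0[1],1.57],ob,[.01,.01,.1]);print("org",po,e)
for i in (0,1): print(fit(org_model,po,[ob[i]],[.004,.004,.05]))
f=tri(ds,[[286,234.1],[314.6,172.7]])
best=None
for y in(2.8,3.14,3.5):
    r=fit(cam_model,[f[0],f[1],y,.012],cb,[.01,.01,.1,.004]);print("cam",r)
    if best is None or r[1]<best[1]: best=r
for i in (0,1): print(fit(lambda p:cam_model(np.r_[p,best[0][3]]),best[0][:3],[cb[i]],[.004,.004,.05]))
ims=[]
for mod,obs in((org_model(po),ob),(cam_model(best[0]),cb)):
    for d,m,w in obs:
        l,t,r,b=w;im=d["pixels"][t:b,l:r];im=cv2.resize(im,None,fx=5,fy=5,interpolation=cv2.INTER_CUBIC)
        for a,col in((m[t:b,l:r],(0,255,0)),(render(d,mod,w),(0,0,255))):
            cs,_=cv2.findContours((cv2.resize(a,None,fx=5,fy=5)>.5).astype(np.uint8),cv2.RETR_EXTERNAL,cv2.CHAIN_APPROX_NONE);cv2.drawContours(im,cs,-1,col,1)
        ims.append(im)
H=np.zeros((600,800,3),np.uint8);x=0;y=0
for im,(x,y) in zip(ims,((0,0),(0,355),(390,0),(540,270))): 
    im=im[:600-y,:800-x];H[y:y+im.shape[0],x:x+im.shape[1]]=im
cv2.imwrite("pics/fit0.png",H)
E
python3 m.py
```

```text
side 1299 808
top 1314 1508
lens mark tri [0.70031908 0.04031864 0.20055396] foot tri [0.72797028 0.05514402 0.00836401]
org [0.46183567 0.2934787  1.48423616] 165.94168056406366
(array([0.46183567, 0.2934787 , 1.48423616]), np.float64(91.8403691761672))
(array([0.462569  , 0.29418312, 1.48427592]), np.float64(70.27045642728518))
cam (array([0.73804231, 0.04832112, 2.92095724, 0.00334356]), np.float64(289.2347347062788))
cam (array([0.73797172, 0.04892686, 3.24971998, 0.00595691]), np.float64(247.10727620467404))
cam (array([0.7372087 , 0.04879873, 3.51368658, 0.00954913]), np.float64(259.313896091777))
(array([0.73866616, 0.04788056, 3.27691906]), np.float64(148.16667678767533))
(array([0.73827532, 0.04887472, 3.27922474]), np.float64(95.93556871381871))
```

View pics/fit0.png

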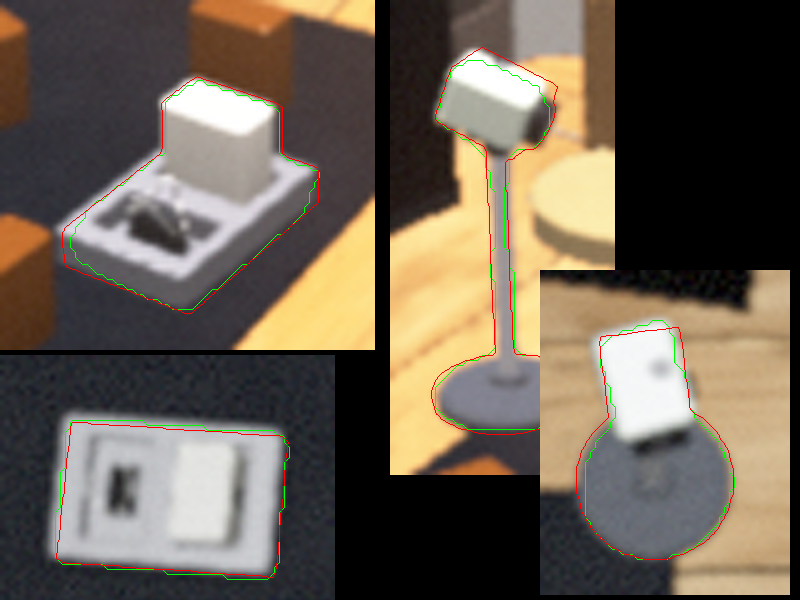

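```bash
cat > m2.py <<'E'
from h import *; from bench import manip
obs=[];ims=[]
for c in("side","top"):
    d0=[manip.capture(c) for _ in range(4)]; d=d0[0]; px=np.mean([q["pixels"] for q in d0],0)
    w=(260,155,302,190) if c=="side" else (298,130,335,170)
    l,t,r,b=w; p=px[t:b,l:r]
    sat=(p.max(2)-p.min(2))
    # soft membership
    val=p.min(2); hi=np.percentile(val,97)
    m=np.clip((val-70)/60,0,1)*np.clip((70-sat)/30,0,1)
    mm=(m>.4).astype(np.uint8);n,lb,s,_=cv2.connectedComponentsWithStats(mm);k=1+s[1:,4].argmax()
    keep=cv2.dilate((lb==k).astype(np.uint8),np.ones((3,3)))
    M=np.zeros((400,640));M[t:b,l:r]=m*keep; obs.append((d,M,w)); ims.append((d,M,w,px)); print(c,s[k])
def head(p,a=.35):
    R=Ro.from_euler("z",p[2]).as_matrix()@Ro.from_euler("y",a).as_matrix()
    return T([box([0,0,0],[.058,.044,.040])],R,[p[0],p[1],p[3]])
best=min((fit(head,[.74,.05,y,.215],obs,[.01,.01,.1,.005]) for y in(3.1,3.4)),key=lambda r:r[1]); print("both",best)
print("top",fit(head,best[0],[obs[1]],[.003,.003,.05,.003])); print("side",fit(head,best[0],[obs[0]],[.003,.003,.05,.003]))
H=np.zeros((330,800,3),np.uint8);X=0
for d,M,w,px in ims:
    l,t,r,b=w;im=np.ascontiguousarray(cv2.resize(px[t:b,l:r].astype(np.uint8),None,fx=8,fy=8,interpolation=cv2.INTER_CUBIC))
    for a,col in((M[t:b,l:r],(0,255,0)),(render(d,head(best[0]),w),(0,0,255))):
        cs,_=cv2.findContours((cv2.resize(a,None,fx=8,fy=8)>.5).astype(np.uint8),cv2.RETR_EXTERNAL,cv2.CHAIN_APPROX_NONE);cv2.drawContours(im,cs,-1,col,1)
    H[:im.shape[0],X:X+im.shape[1]]=im;X+=im.shape[1]+10
cv2.imwrite("pics/fit1.png",H)
E
python3 m2.py
```

```text
side [  9   0  30  30 479]
top [  4   9  32  31 592]
both (array([0.73841482, 0.05004449, 3.47826418, 0.22055757]), np.float64(329.7932321918314))
top (array([0.73840953, 0.05005054, 3.47847764, 0.22055797]), np.float64(143.29333304557986))
side (array([0.73874074, 0.0499496 , 3.49756544, 0.22024735]), np.float64(185.6810846212393))
```

View pics/fit1.png

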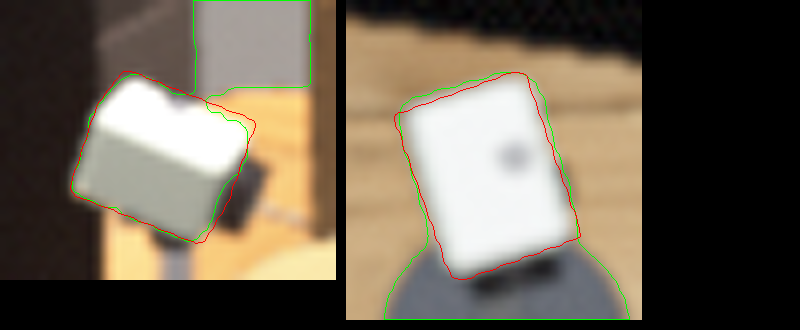

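```bash
sed -i 's|    mm=(m>.4)|    if c=="top": m=np.clip((val-130)/60,0,1)\n    else: m[:12,24:]=0\n    mm=(m>.4)|; s|fit1|fit2|' m2.py; python3 m2.py
```

```text
side [  9   9  22  21 309]
top [  7   9  22  25 375]
both (array([0.73918932, 0.04967696, 3.41219544, 0.22036249]), np.float64(44.46672018968739))
top (array([0.73984225, 0.05002008, 3.4072292 , 0.21914761]), np.float64(13.006444524736935))
side (array([0.73998375, 0.04849681, 3.50337235, 0.21964346]), np.float64(22.359808306863254))
```

View pics/fit2.png

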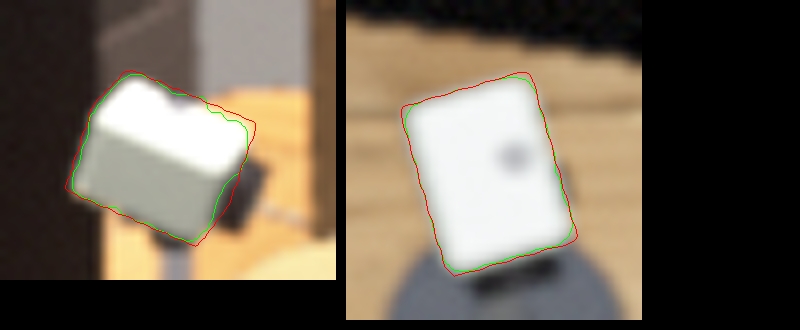

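Camera fit: yaw ≈3.41, lens ≈(0.7015, 0.0395, 0.205), which agrees with the triangulated mark (0.700, 0.040, 0.2006). The organiser is at (0.462, 0.294) with yaw 1.484, so the charger centre is ≈(0.459, 0.264).

```bash
cat > plan.py <<'E'
from h import *; from bench import manip
Ccen=np.array([.4594,.2638,.038]); Yo=1.484
lens=np.array([.7015,.0395,.205]); Yc=3.41
Rdown=np.diag([-1.,-1,1])@np.diag([-1.,1,-1])  # placeholder
def tool_from_charger(R): # tool z=-cz, tool y=-cy, tool x = y x z = cx
    return R@np.diag([1.,-1,-1])
Rg=tool_from_charger(Ro.from_euler("z",Yo).as_matrix())
Rt=tool_from_charger((Ro.from_euler("z",Yc)*Ro.from_euler("y",.35)).as_matrix())
def state():
    s=manip.observe(); return s["ee_pos"],Ro.from_rotvec(s["orientation"]).as_matrix(),s
def rows(p1,R1,n,jaw,p0=None,R0=None):
    if p0 is None: p0,R0,_=state()
    p,R=np.array(p0),R0; D=Ro.from_matrix(R0.T@R1).as_rotvec()
    for i in range(1,n+1):
        pi=p0+(p1-p0)*i/n; Ri=R0@Ro.from_rotvec(D*i/n).as_matrix()
        o=np.round(R.T@(pi-p),4); r=np.round(Ro.from_matrix(R.T@Ri).as_rotvec(),4)
        p=p+R@o; R=R@Ro.from_rotvec(r).as_matrix()
        print('{"offset":%s,"delta_rot":%s,"jaw":%s},'%(o.tolist(),r.tolist(),jaw))
    return p,R
E
python3 - <<'E'
from plan import *
p,R=rows(np.array([.4594,.2638,.14]),Rg,10,.0854)
E
```

```text
{"offset":[-0.0373, -0.0149, 0.0091],"delta_rot":[-0.0, -0.0, 0.139],"jaw":0.0854},
{"offset":[-0.0391, -0.0096, 0.0092],"delta_rot":[-0.0, -0.0, 0.139],"jaw":0.0854},
{"offset":[-0.0399, -0.0041, 0.0091],"delta_rot":[-0.0, -0.0, 0.1389],"jaw":0.0854},
{"offset":[-0.0402, 0.0015, 0.0091],"delta_rot":[-0.0, -0.0, 0.139],"jaw":0.0854},
{"offset":[-0.0396, 0.007, 0.0091],"delta_rot":[-0.0, -0.0, 0.139],"jaw":0.0854},
{"offset":[-0.0382, 0.0125, 0.0092],"delta_rot":[-0.0, -0.0, 0.139],"jaw":0.0854},
{"offset":[-0.0361, 0.0176, 0.0091],"delta_rot":[-0.0, -0.0, 0.139],"jaw":0.0854},
{"offset":[-0.0333, 0.0224, 0.0091],"delta_rot":[-0.0, 0.0, 0.139],"jaw":0.0854},
{"offset":[-0.0299, 0.0269, 0.0091],"delta_rot":[-0.0, 0.0, 0.1389],"jaw":0.0854},
{"offset":[-0.0259, 0.0308, 0.0092],"delta_rot":[-0.0, 0.0, 0.139],"jaw":0.0854},
```

Emit:
{"op": "apply_moves", "data": {"targets": [{"offset":[-0.0373,-0.0149,0.0091],"delta_rot":[0,0,0.139],"jaw":0.0854},{"offset":[-0.0391,-0.0096,0.0092],"delta_rot":[0,0,0.139],"jaw":0.0854},{"offset":[-0.0399,-0.0041,0.0091],"delta_rot":[0,0,0.139],"jaw":0.0854},{"offset":[-0.0402,0.0015,0.0091],"delta_rot":[0,0,0.139],"jaw":0.0854},{"offset":[-0.0396,0.007,0.0091],"delta_rot":[0,0,0.139],"jaw":0.0854},{"offset":[-0.0382,0.0125,0.0092],"delta_rot":[0,0,0.139],"jaw":0.0854},{"offset":[-0.0361,0.0176,0.0091],"delta_rot":[0,0,0.139],"jaw":0.0854},{"offset":[-0.0333,0.0224,0.0091],"delta_rot":[0,0,0.139],"jaw":0.0854},{"offset":[-0.0299,0.0269,0.0091],"delta_rot":[0,0,0.139],"jaw":0.0854},{"offset":[-0.0259,0.0308,0.0092],"delta_rot":[0,0,0.139],"jaw":0.0854}]}}

```text
t: 3.7
ee_pos: [0.4605, 0.2628, 0.1398]
orientation: [2.321, 2.117, 0.0]
ft_force: [0.3, 0.1, -0.1]
gripper_width: 1.002
gripper_force: 0.0
```

Emit:
{"op": "apply_moves", "data": {"targets": [{"offset":[0,0,0],"delta_rot":[0,0,0],"jaw":0.0854}]}}

```text
t: 3.82
ee_pos: [0.461, 0.2623, 0.1392]
orientation: [-2.32, -2.118, 0.001]
ft_force: [-0.4, 0.1, 0.0]
gripper_width: 1.004
gripper_force: 0.0
```

Run:
```python
from plan import *
ims=[]
for c,w in(("side",(260,200,390,320)),("top",(195,190,295,310))):
    d=manip.capture(c);l,t,r,b=w;im=d["pixels"].copy()
    im=np.ascontiguousarray(cv2.resize(im[t:b,l:r],None,fx=4,fy=4,interpolation=cv2.INTER_CUBIC)[:480,:400] if 0 else cv2.resize(im[t:b,l:r],None,fx=3.4,fy=3.4,interpolation=cv2.INTER_CUBIC))
    R=Ro.from_euler("z",Yo).as_matrix(); P=Ccen+box([0,0,0],[.034,.058,.064])@R.T
    q=((proj(d,P)-[l,t]+.5)*3.4-.5).astype(int)
    for i in range(8):
        for j in range(i):
            if np.sum(np.abs(P[i]-P[j])@R>1e-6)>0 and np.isclose(np.linalg.norm(P[i]-P[j]),[.034,.058,.064]).any(): cv2.line(im,tuple(map(int,q[i])),tuple(map(int,q[j])),(0,0,255),1)
    ims.append(im[:408])
h=min(i.shape[0] for i in ims);cv2.imwrite("pics/abv.png",np.hstack([i[:h] for i in ims])); print(h)
p,R,s=state();print(np.round(p,4),np.round(R,3).tolist(),np.round(s["joints"],3),s["t"])
```

```text
408
[0.4593 0.2637 0.1399] [[0.087, 0.996, -0.001], [0.996, -0.087, -0.0], [-0.0, -0.001, -1.0]] [ 0.367  0.316 -0.227  1.028  0.     2.025] 3.925
```

View pics/abv.png

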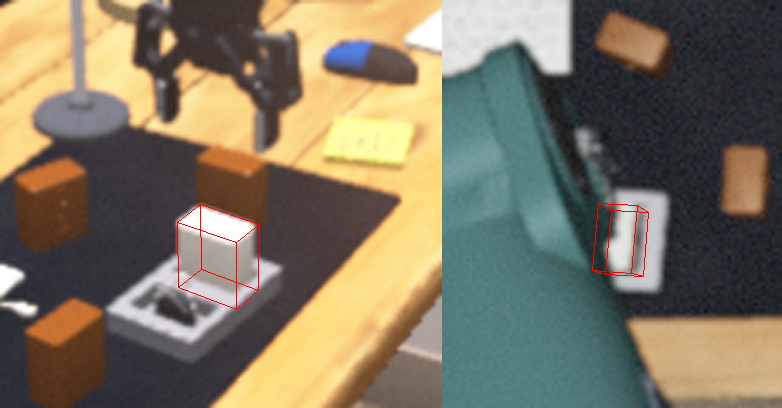

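Run:
```python
from h import *
obs=[]
for c,w,th in(("side",(303,250,343,285),205),("top",(230,242,262,278),212)):
    z=np.load(c+"0.npz");d={k:z[k] for k in z};l,t,r,b=w;v=cv2.GaussianBlur(d["pixels"],(3,3),.6)[t:b,l:r].min(2).astype(float)
    m=np.clip((v-th+10)/20,0,1);mm=(m>.5).astype(np.uint8);n,lb,s,_=cv2.connectedComponentsWithStats(mm);k=1+s[1:,4].argmax();print(c,s[k],np.percentile(v,[20,50,80,95]))
    M=np.zeros((400,640));M[t:b,l:r]=m*cv2.dilate((lb==k).astype(np.uint8),np.ones((3,3)));obs.append((d,M,w))
f=lambda p:T([box([0,0,.07],[.034,.058,.0001])],Ro.from_euler("z",p[2]).as_matrix(),[p[0],p[1],0])
for o in(obs,obs[:1],obs[1:]): print(fit(f,[.4594,.2638,1.484],o,[.005,.005,.05]))
```

```text
side [ 10  11  21  11 137] [ 52.   68.5 177.  252. ]
top [  9   8  12  18 180] [ 92. 185. 201. 225.]
(array([0.46016388, 0.2684209 , 1.45213361]), np.float64(64.24222321609739))
(array([0.4595518 , 0.26873528, 1.48179403]), np.float64(8.517320560904114))
(array([0.46290568, 0.26788763, 1.49484639]), np.float64(53.17450980392157))
```

Emit:
{"op": "apply_moves", "data": {"targets": [{"offset":[0.0044,0.0008,0.03],"delta_rot":[0,0,0],"jaw":0.0854},{"offset":[0,0,0.03],"delta_rot":[0,0,0],"jaw":0.0854},{"offset":[0,0,0.03],"delta_rot":[0,0,0],"jaw":0.0854},{"offset":[0,0,0.023],"delta_rot":[0,0,0],"jaw":0.0854},{"offset":[0,0,0],"delta_rot":[0,0,0],"jaw":0.0854}]}}

```text
t: 4.55
ee_pos: [0.459, 0.2684, 0.0263]
orientation: [-2.313, -2.125, 0.003]
ft_force: [0.8, 0.3, 0.8]
gripper_width: 1.006
gripper_force: 0.0
```

Emit:
{"op": "apply_moves", "data": {"targets": [{"offset":[0,0,0],"delta_rot":[0,0,0],"jaw":0.05},{"offset":[0,0,0],"delta_rot":[0,0,0],"jaw":0.04},{"offset":[0,0,0],"delta_rot":[0,0,0],"jaw":0.03},{"offset":[0,0,0],"delta_rot":[0,0,0],"jaw":0.03},{"offset":[0,0,0],"delta_rot":[0,0,0],"jaw":0.03},{"offset":[0,0,0],"delta_rot":[0,0,0],"jaw":0.03}]}}

```text
t: 5.3
ee_pos: [0.4612, 0.2686, 0.0284]
orientation: [2.315, 2.123, 0.003]
ft_force: [-1.3, 0.0, 7.2]
gripper_width: 0.674
gripper_force: 63.5
```

Emit:
{"op": "apply_moves", "data": {"targets": [{"offset":[0,0,-0.012],"delta_rot":[0,0,0],"jaw":0.03},{"offset":[0,0,-0.02],"delta_rot":[0,0,0],"jaw":0.03},{"offset":[0,0,-0.03],"delta_rot":[0,0,0],"jaw":0.03},{"offset":[0,0,-0.03],"delta_rot":[0,0,0],"jaw":0.03},{"offset":[0,0,-0.03],"delta_rot":[0,0,0],"jaw":0.03},{"offset":[0,0,-0.02],"delta_rot":[0,0,0],"jaw":0.03},{"offset":[0,0,0],"delta_rot":[0,0,0],"jaw":0.03},{"offset":[0,0,0],"delta_rot":[0,0,0],"jaw":0.03}]}}

```text
t: 6.3
ee_pos: [0.4603, 0.2679, 0.1686]
orientation: [-2.316, -2.123, 0.001]
ft_force: [0.0, -0.4, -2.4]
gripper_width: 0.672
gripper_force: 64.4
```

```bash
cat > tgt.py <<'E'
from plan import *
# charger centre in tool frame at grasp: measured
tcp_g=np.array([.4603,.2683,.0275]); cen_g=np.array([.4605,.2685,.038])
off=Rg.T@(cen_g-tcp_g); off[1]=0
face_d=.137
Rch=Rt@np.diag([1.,-1,-1]); cen=lens+Rch[:,0]*face_d
tcp_t=cen-Rt@off
E
python3 - <<'E'
from tgt import *
p,R,s=state();print(p,s["joints"],s["gripper_width"],s["gripper_force"],s["ft_force"]);print("off",off,"tcp target",tcp_t,"back",Rch[:,0])
c=manip.capture("side")["pixels"][170:320,240:400];cv2.imwrite("pics/lift.png",cv2.resize(c,None,fx=3.6,fy=3.6,interpolation=cv2.INTER_CUBIC))
# waypoint 8cm farther from the lens along sight line, slightly level
wp=tcp_t+Rch[:,0]*.05+[0,0,.02]
p1,R1=rows(wp,Rt,14,.03)
print(p1-wp)
E
```

```text
[0.46029372 0.26792707 0.16859375] [ 3.74102434e-01  3.03239959e-01 -1.63769974e-01  1.10428941e+00
 -4.30339567e-05  2.03190504e+00] 0.6724066894689021 64.41832423210144 [ 0.006775   -0.41391405 -2.39045426]
off [ 0.00021658  0.         -0.0105    ] tcp target [0.58108158 0.00637961 0.14823385] back [-0.90573799 -0.24911802 -0.34289781]
{"offset":[-0.019, 0.0071, 0.0012],"delta_rot":[-0.0241, -0.0168, -0.136],"jaw":0.03},
{"offset":[-0.0198, 0.0044, 0.0017],"delta_rot":[-0.0241, -0.0167, -0.1359],"jaw":0.03},
{"offset":[-0.0202, 0.0016, 0.0021],"delta_rot":[-0.0242, -0.0168, -0.136],"jaw":0.03},
{"offset":[-0.0201, -0.0011, 0.0025],"delta_rot":[-0.0241, -0.0168, -0.136],"jaw":0.03},
{"offset":[-0.0198, -0.004, 0.0027],"delta_rot":[-0.0241, -0.0167, -0.1359],"jaw":0.03},
{"offset":[-0.019, -0.0066, 0.0029],"delta_rot":[-0.0241, -0.0168, -0.136],"jaw":0.03},
{"offset":[-0.0178, -0.0093, 0.0031],"delta_rot":[-0.0242, -0.0168, -0.136],"jaw":0.03},
{"offset":[-0.0164, -0.0116, 0.003],"delta_rot":[-0.0241, -0.0167, -0.1359],"jaw":0.03},
{"offset":[-0.0146, -0.0139, 0.0031],"delta_rot":[-0.0241, -0.0168, -0.136],"jaw":0.03},
{"offset":[-0.0126, -0.0157, 0.0029],"delta_rot":[-0.0241, -0.0167, -0.136],"jaw":0.03},
{"offset":[-0.0102, -0.0174, 0.0027],"delta_rot":[-0.0242, -0.0168, -0.1359],"jaw":0.03},
{"offset":[-0.0078, -0.0186, 0.0024],"delta_rot":[-0.0241, -0.0168, -0.136],"jaw":0.03},
{"offset":[-0.0051, -0.0196, 0.002],"delta_rot":[-0.0241, -0.0167, -0.136],"jaw":0.03},
{"offset":[-0.0024, -0.0201, 0.0016],"delta_rot":[-0.0241, -0.0168, -0.1359],"jaw":0.03},
[2.52697050e-05 3.04305610e-05 5.69959861e-05]
```

View pics/lift.png

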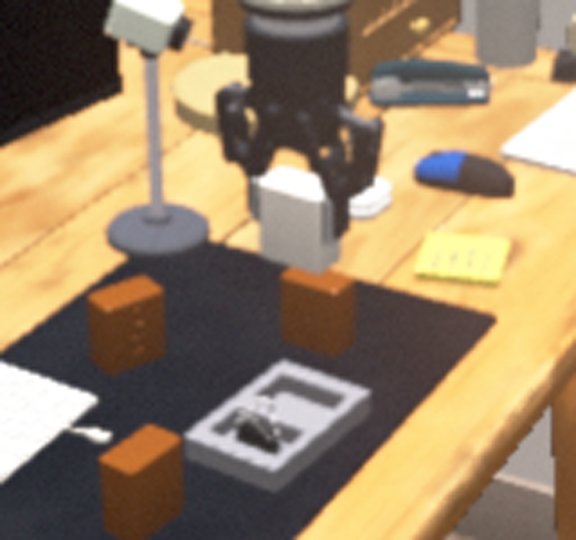

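The charger is lifted clear and held upright in the fingers, at crop (297,215); the clip is still in its pocket.

Emit:
{"op": "apply_moves", "data": {"targets": [{"offset":[-0.019,0.0071,0.0012],"delta_rot":[-0.0241,-0.0168,-0.136],"jaw":0.03},{"offset":[-0.0198,0.0044,0.0017],"delta_rot":[-0.0241,-0.0167,-0.1359],"jaw":0.03},{"offset":[-0.0202,0.0016,0.0021],"delta_rot":[-0.0242,-0.0168,-0.136],"jaw":0.03},{"offset":[-0.0201,-0.0011,0.0025],"delta_rot":[-0.0241,-0.0168,-0.136],"jaw":0.03},{"offset":[-0.0198,-0.004,0.0027],"delta_rot":[-0.0241,-0.0167,-0.1359],"jaw":0.03},{"offset":[-0.019,-0.0066,0.0029],"delta_rot":[-0.0241,-0.0168,-0.136],"jaw":0.03},{"offset":[-0.0178,-0.0093,0.0031],"delta_rot":[-0.0242,-0.0168,-0.136],"jaw":0.03}]}}

```text
t: 7.22
ee_pos: [0.4979, 0.1305, 0.1594]
orientation: [1.007, 2.768, 0.038]
ft_force: [-0.1, 0.7, -2.2]
gripper_width: 0.674
gripper_force: 64.4
```

Emit:
{"op": "apply_moves", "data": {"targets": [{"offset":[-0.0164,-0.0116,0.003],"delta_rot":[-0.0241,-0.0167,-0.1359],"jaw":0.03},{"offset":[-0.0146,-0.0139,0.0031],"delta_rot":[-0.0241,-0.0168,-0.136],"jaw":0.03},{"offset":[-0.0126,-0.0157,0.0029],"delta_rot":[-0.0241,-0.0167,-0.136],"jaw":0.03},{"offset":[-0.0102,-0.0174,0.0027],"delta_rot":[-0.0242,-0.0168,-0.1359],"jaw":0.03},{"offset":[-0.0078,-0.0186,0.0024],"delta_rot":[-0.0241,-0.0168,-0.136],"jaw":0.03},{"offset":[-0.0051,-0.0196,0.002],"delta_rot":[-0.0241,-0.0167,-0.136],"jaw":0.03},{"offset":[-0.0024,-0.0201,0.0016],"delta_rot":[-0.0241,-0.0168,-0.1359],"jaw":0.03},{"offset":[0,0,0],"delta_rot":[0,0,0],"jaw":0.03},{"offset":[0,0,0],"delta_rot":[0,0,0],"jaw":0.03}]}}

```text
t: 8.35
ee_pos: [0.5357, -0.0056, 0.1512]
orientation: [-0.37, 2.77, 0.067]
ft_force: [0.4, 0.8, -1.5]
gripper_width: 0.676
gripper_force: 64.6
```

Run:
```python
from tgt import *
p,R,s=state();print(p,np.round(s["joints"],3),s["gripper_width"],s["t"]);print("wp",tcp_t+Rch[:,0]*.05+[0,0,.02])
rows(tcp_t,Rt,5,.03)
```

```text
[ 0.53573104 -0.00558695  0.15122092] [-0.256  0.119 -0.535  0.611  0.173 -0.495] 0.6759518751225803 8.35
wp [ 0.53579468 -0.0060763   0.15108896]
{"offset":[-0.0086, -0.0001, 0.0038],"delta_rot":[0.0001, -0.0, -0.0005],"jaw":0.03},
{"offset":[-0.0086, -0.0001, 0.0038],"delta_rot":[0.0, -0.0001, -0.0005],"jaw":0.03},
{"offset":[-0.0086, -0.0, 0.0037],"delta_rot":[0.0001, -0.0, -0.0006],"jaw":0.03},
{"offset":[-0.0086, -0.0001, 0.0038],"delta_rot":[0.0001, -0.0, -0.0005],"jaw":0.03},
{"offset":[-0.0086, -0.0001, 0.0038],"delta_rot":[0.0001, -0.0001, -0.0005],"jaw":0.03},
```

Emit:
{"op": "apply_moves", "data": {"targets": [{"offset":[-0.0086,0,0.0038],"delta_rot":[0,0,0],"jaw":0.03},{"offset":[-0.0086,0,0.0038],"delta_rot":[0,0,0],"jaw":0.03},{"offset":[-0.0086,0,0.0038],"delta_rot":[0,0,0],"jaw":0.03},{"offset":[-0.0086,0,0.0038],"delta_rot":[0,0,0],"jaw":0.03},{"offset":[-0.0086,0,0.0037],"delta_rot":[0,0,0],"jaw":0.03},{"offset":[0,0,0],"delta_rot":[0,0,0],"jaw":0.03},{"offset":[0,0,0],"delta_rot":[0,0,0],"jaw":0.03}]}}

```text
t: 9.22
ee_pos: [0.5813, 0.0066, 0.1487]
orientation: [-0.374, 2.768, 0.067]
ft_force: [-0.2, -0.1, -1.5]
gripper_width: 0.672
gripper_force: 64.6
```

Run:
```python
from tgt import *
p,R,s=state();print(p-tcp_t,Ro.from_matrix(Rt.T@R).as_rotvec(),s["gripper_width"],s["t"])
P=cen+box([0,0,0],[.034,.058,.064])@Rch.T
for c,w in(("side",(255,150,375,265)),("top",(255,125,375,235))):
    d=manip.capture(c);l,t,r,b=w;k=5 
    im=cv2.resize(d["pixels"][t:b,l:r],None,fx=k,fy=k,interpolation=cv2.INTER_CUBIC); im2=im.copy()
    q=((proj(d,P)-[l,t]+.5)*k).astype(int)
    for i in range(8):
        for j in range(i):
            if np.isclose(np.linalg.norm(P[i]-P[j]),[.034,.058,.064]).any(): cv2.line(im2,tuple(map(int,q[i])),tuple(map(int,q[j])),(0,0,255),1)
    cv2.imwrite(f"pics/end_{c}.png",im2)
    print(c,[(np.round(m["position"],1),round(m["conf"],2)) for m in manip.mark_of(c,"charger_centre")],proj(d,cen),[(np.round(m["position"],1),round(m["conf"],2)) for m in manip.mark_of(c,"charger_face")])
```

```text
[0.00017944 0.00018582 0.00049776] [-0.00019173 -0.00083074  0.00014531] 0.6723541300020567 9.225
side [(array([276.8, 256. ]), 0.94), (array([326.3, 255.1]), 0.81), (array([280.9, 305.8]), 0.78), (array([331.1, 197. ]), 0.71)] [[330.18738947 196.21394392]] []
top [(array([189.6, 251. ]), 0.87), (array([247.5, 202.6]), 0.84), (array([281.2, 244.2]), 0.7)] [[332.74287246 212.97762475]] []
```

View pics/end_side.png

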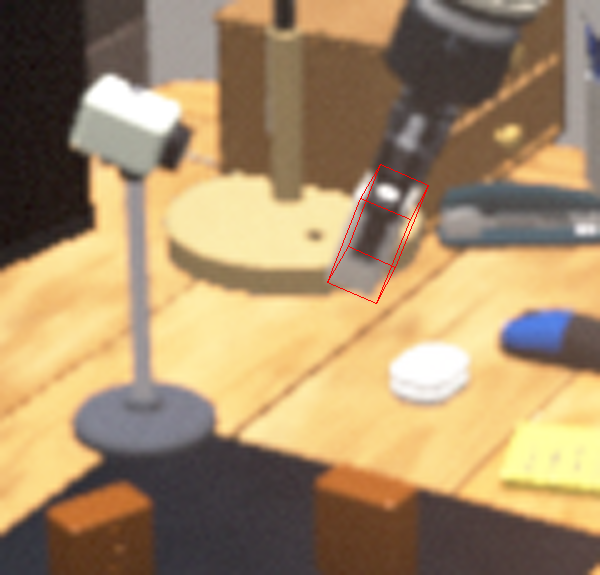

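View pics/end_top.png

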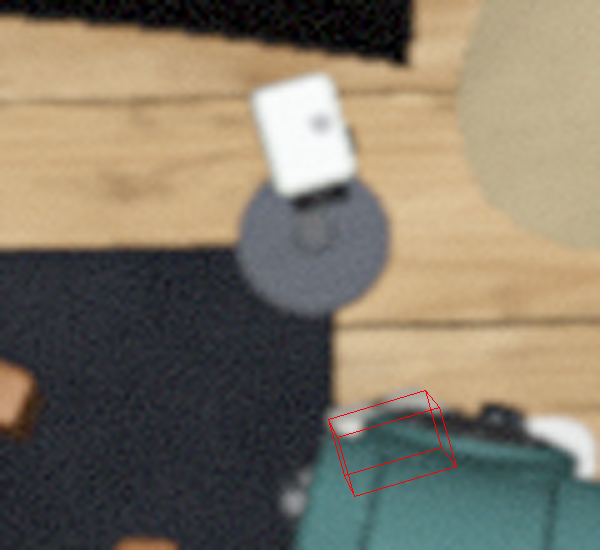

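The held block matches the predicted outline to about 1 px in the side view, and the arm is on target to 0.5 mm. The fingers sit on the plain sides, well clear of the camera. I'm handing in.

```bash
python3 -c "
from bench import manip
print(manip.close_job())"
```

```text
the job is handed in; nothing more can be done
None
```

I lifted the charger out of the organiser and handed the job in at about 9 s with the gripper still holding it, socket face square to the lens at 12 cm. The held block matches its planned position to about 1 px (2–3 mm) in the side view; the arm hides most of it in the top view. The camera pose was fitted from the images, and no verdict came back.

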